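Clear a wiring-harness board and wedge it up off its feet

ROBOT

A 6-joint arm with a two-finger parallel gripper is mounted at the origin on the work surface. World frame = base frame: x ahead of the robot, y to its left, z up, the work surface at z = 0. Lengths are in m, angles in rad, forces in N, time in s.
With the tool pointing down it reaches from about 0.3 to 0.875 m from the base axis. Payload 6.4 kg.
Tool frame: the origin (TCP) lies at the very end of the fingers, on their centre line; the grasp point (between the pads) lies 19 mm behind it; z points along the fingers, y is the line along which they close (so a half turn about z gives the same grasp; the last joint's range is limited). The gripper opens to 85 mm and grips with 20 to 120 N. Pads are 22 mm wide; open, the fingers measure 114 mm over their backs; the gripper's body (76 mm by 85 mm) begins 54 mm behind the grasp point. The pads swing forward as they close: fully open they stand 13 mm farther back than shut.
Start: joints at [-1.432, 0.181, 1.607, -0, 1.354, -0.206], TCP at [0.194, -0.541, 0.231] pointing down, gripper open.
Joint ranges: [-2.99, 2.99], [-0.89, 2.07], [0.3, 2.58], [-1.14, 4.28], [0, 2.63], [-3.12, 3.12]. Speed limits (rad/s): [2.57, 2.57, 3.01, 3.14, 3.14, 3.14].

INTERFACE

Orientations are given as a unit quaternion [w, x, y, z].
In Python, from bench import telemetry, camera, ctrl, spotter gives the robot as it stands.
- The arm moves only by the tool send_rows, never from a script. Its argument "series" is a list of rows, each a list of 3 entries, a list of its own where there are three numbers: the turn, a rotation vector about the world's x, y, z in degrees, then the shift along the world's x, y, z in mm, then the closure, from -1 (fully open) to 1 (shut), so that 0 is half open. In form: [[[rx, ry, rz], [dx, dy, dz], gripper], ...]. A call has 1 to 10 rows; each row is the pose to reach, as a shift and turn from the pose commanded when the call began; what a row does not reach only later rows make up. A row lasts 1/8 s, in which the tool goes at most 62.5 mm and 10.7 degrees, less where a joint would pass 70% of its speed; a pose out of reach is approached as far as the arm can. A call with a gripper value outside its range is refused whole. The fingers move at their own pace and stop on an object; the grip force is fixed at half the most. Time passes only in rows, so rows that repeat a pose let the fingers close. It gives the time, the measured TCP pose, the force, the opening and the grip force at its end, in the units of the state.
- telemetry.get_obs(): the state, without advancing time (a new reading comes with each control period).
- camera(name): name is "scene" or "top"; returns a dict with "pixels" (384x512x3 uint8, red, green, blue), "camera_matrix" (3x3 intrinsics, pixels), "dist_coeffs" ([k1, k2, p1, p2, k3] as OpenCV has them; the pictures are not rectified), "xyz" and "orientation" of the camera in the world. Camera axes: x right, y up, looking along -z (the intrinsics and any distortion apply to the point x, -y, -z); pixel columns grow to the right and rows downward; lengths in m; the calibration is good to about 2 mm. A picture is of the moment at which its call begins. There is no depth.
- ctrl.hand_in(): hands the job in; it is judged then, once.
Trained networks look in the newest picture that a camera, given by its name, has taken for a name from the list of things; names that differ only in an ending like _2 or _b are one class to them, and where a whole thing is asked for, a point or a joint stands for the part that bears it (a point fixed in the world has none). Each returns a list of dicts, best first, with "conf" (0 to 1); they miss things now and then, are a little off and sometimes report something else, mostly with a low value. They report only what shows in the picture. A call takes as long as a camera call.
- spotter.boxes_of(thing, camera): "xyz" ([x, y, z] in m, in world coordinates, good to about 4 mm: the middle of the surface that is visible of it).
- spotter.landmark_of(thing, camera): "xyz" ([x, y, z] in m, in world coordinates, good to about 4 mm: a listed point, or the origin of a listed thing).
The state is a dict: "time_s": time; "q": joint angles; "dq": joint speeds; "joint_efforts": joint torques, N m; "eef_pos": TCP position; "eef_rot": TCP orientation; "wrist_force": force on the tool from outside, world axes, zero at the start; "torque": the same for the moment, N m; "opening": opening from 0.0 (shut) to 1.0 (fully open); "grasp_force": force on a finger pad.
Only numpy, scipy, OpenCV 4.12 (cv2) and the standard library are available. Lean on these libraries where they do the work, as an engineer would, in place of code of your own. Each camera call takes 0.05 s, during which the arm holds its last target. There are 200 camera calls.

TASK

The harness board's levelling feet have to be turned, so clear the board and take the weight off them: first put the loose connector housing and the loose fork post that stand on the board into the stock bins that hold their own kind. Then slide the wooden wedge along the bench, thin end first and square to the board, under the middle of the board's front edge until the two front feet just lift off the frame, a gap of 3 or 4 mm, so that the wedge alone carries the edge. Finish gripping the wedge there, flat on the bench and without your hand on the board, and leave the other tools on the bench where they are.

Things in the scene. Friction and masses are not known exactly. Their poses are not given: they have to be found in the camera images.
- board_frame: Dark steel frame fixed to the bench, carrying the board. Origin: on the bench (z = 0) below the middle of the board's front edge; x points squarely back from that edge to the hinge, y along the edge. Side bars 34 wide, 4 mm thick at y = +-160 mm bear the board's front feet; hinge rail at x = 234 to 260 mm. Between the bars, bare bench: the wedge slides there.
- harness_board: Plywood board 220 deep (x), 380 wide (y), 12 mm thick, hinged at the back. Origin: middle of its lower front edge, which the wedge meets; z = 14 mm at rest, more as it lifts. Hinge 228 mm behind. Top 26.6 mm over the bench; front screw feet at y = +-160 mm. Its weight bears 3 to 6 N on the edge. Pins with ball heads, 54 mm tall, are fixed from 125 mm behind the edge.
- wedge: Plain beech wedge 140 long, 36 wide, 55 g, flat on the bench in front of the board. Origin: middle of its underside. Its x axis points to the thin end: 27 mm high at x = -70 mm, sloping straight to 3 mm at x = +70 mm (lifts 1 mm per 5.8 mm of travel; meets the board's edge 64 mm behind its thin end). Grip it across its width near the thick end. Pushing takes 3 to 10 N.
- connector: Loose ivory-coloured plastic connector housing, a block 44 mm long (x), 26 mm wide (y), 20 mm high, 20 g, lying on the front half of the board. Origin: middle of its underside.
- fork_post: Loose steel fork post (a wire support), 60 g, standing on the front half of the board: round foot 32 mm in diameter and 6 mm thick, a 10 mm stem, and on it an upright two-pronged fork from 28 to 58 mm above its underside, 30 mm wide along its y axis and 8 mm thick along its x axis, prongs 6 mm wide. Origin: middle of its underside.
- connector_bin: Dark grey stock bin with four ivory connectors in it, fixed on the bench at one side of the board; the two bins may change sides. 150 deep (x), 110 wide (y), walls 3, 75 mm high, with a 45 mm lip at its -x side. Origin: middle of its underside. The stock in it reaches 24 mm above the bench.
- fork_bin: Dark grey stock bin of the same size and axes as the connector bin, holding four steel fork posts that lie down; the stock reaches to about 36 mm above the bench. Origin: middle of its underside.
- tape_roll: Bystander: black roll of tape, 60 mm in diameter, 19 mm high, on the bench. Origin: middle of its underside.
- ferrule_cup: Bystander: small white cup, 64 mm in diameter, 45 mm high. Origin: middle of its underside.
- screwdriver: Bystander: screwdriver lying on the bench. Origin: on its underside near its middle.
- marker_pen: Bystander: marker pen 130 mm long, 14 mm thick, lying on the bench. Origin: on its underside near its middle.
- side_cutters: Bystander: side cutters about 130 mm long, 50 mm wide, 13 mm high, lying on the bench. Origin: on the underside near the joint.
- scissors: Bystander: scissors with orange handles, about 150 mm long, 10 mm high, lying on the bench. Origin: on the underside near the rivet.

How it is judged:
On the way:
1. the connector lies in the connector bin and the fork post in the fork bin, both let go, while the board still rests on its feet (x of connector in the frame of connector_bin between -0.075 and 0.075 m and y of connector in the frame of connector_bin between -0.055 and 0.055 m and z of connector in the frame of connector_bin below 0.07 m and x of fork_post in the frame of fork_bin between -0.075 and 0.075 m and y of fork_post in the frame of fork_bin between -0.055 and 0.055 m and z of fork_post in the frame of fork_bin below 0.07 m and linear speed of each of connector, fork_post below 0.03 m/s and contact force between the fingers and connector below 0.1 N and contact force between the fingers and fork_post below 0.1 N and height (world z) of harness_board below 0.0152 m), for 0.2 s.
At the end, for the whole second after the job is handed in: Connector and fork post lie in their own bins. The board edge is 1.5 to 6.5 mm above rest, carried by the wedge (over 1 N), untouched by the robot. The wedge lies flat, square within 10 degrees, within 35 mm of the edge's middle, still, gripped (over 3 N) (x of connector in the frame of connector_bin between -0.075 and 0.075 m and y of connector in the frame of connector_bin between -0.055 and 0.055 m and z of connector in the frame of connector_bin below 0.07 m and x of fork_post in the frame of fork_bin between -0.075 and 0.075 m and y of fork_post in the frame of fork_bin between -0.055 and 0.055 m and z of fork_post in the frame of fork_bin below 0.07 m and linear speed of each of connector, fork_post below 0.03 m/s and contact force between the fingers and connector below 0.1 N and contact force between the fingers and fork_post below 0.1 N and height (world z) of harness_board between 0.0155 and 0.0205 m and contact force between wedge and harness_board above 1 N and contact force between the fingers and wedge above 3 N and contact force between each of the fingers, the arm and harness_board below 0.3 N and z of wedge in the frame of board_frame below 0.003 m and angle between wedge's own z axis and vertical below 0.04 rad and y of wedge in the frame of board_frame between -0.035 and 0.035 m and angle between the x axis of wedge and the x axis of board_frame, either way round below 0.17 rad and linear speed of wedge below 0.01 m/s); the arm keeps its last pose, push and grip.
It fails at once if a bystander is shifted by more than 30 mm (distance of any of tape_roll, ferrule_cup, screwdriver, marker_pen, side_cutters, scissors from where it was at the start of the episode above 0.03 m).
It fails at once if the board's front edge is thrown up by more than 15 mm (height (world z) of harness_board above 0.029 m).
It also fails if it takes over 72 s, if anything falls off the work surface, if the arm or the gripper's body presses on something with over 40 N, if the wrist force passes 120 N, or if a joint passes its speed limit or range.

## Working session

There is one attempt and no reset: what is moved stays moved. The work goes in short steps, Python scripts to look and compute and a tool call to move; the robot and the scene stay as the last step left them, time stands still between calls to the robot, and variables do not carry over. Pictures are saved under pics/ and viewed, at most 10 in all, crops included, and the job is handed in when it is done.

Besides the shell and the picture viewer there is one more tool, called after "Emit:" by a JSON object that holds its "fn" and its "kwargs". send_rows: Moves the arm, as the interface text tells. Its arguments: {"type":"object","properties":{"series":{"type":"array","items":{"type":"array"}}},"required":["series"]}

```bash
mkdir -p pics
cat > h.py <<'E'
import numpy as np,cv2
from bench import telemetry,camera,ctrl,spotter
from scipy.spatial.transform import Rotation as R
def shot(n,f=None):
    c=camera(n)
    if f: cv2.imwrite(f,c["pixels"][:,:,::-1])
    return c
def rot(c):
    q=c["orientation"]; return R.from_quat([q[1],q[2],q[3],q[0]]).as_matrix()
def ray(c,uv,z):
    p=cv2.undistortPoints(np.array([[uv]],float),np.array(c["camera_matrix"]),np.array(c["dist_coeffs"]))[0,0]
    d=rot(c)@np.array([p[0],-p[1],-1]); o=np.array(c["xyz"]); return o+d*(z-o[2])/d[2]
def proj(c,P):
    q=(np.array(P)-c["xyz"])@rot(c); q=q*[1,-1,-1]
    return cv2.projectPoints(q.reshape(-1,1,3),np.zeros(3),np.zeros(3),np.array(c["camera_matrix"]),np.array(c["dist_coeffs"]))[0][:,0]
E
python3 - <<'E'
from h import *
for n in("top","scene"):
    c=shot(n,f"pics/{n}0.png"); print(n,np.round(c["xyz"],3))
    for t in "board_frame harness_board wedge connector fork_post connector_bin fork_bin".split():
        for f in(spotter.landmark_of,spotter.boxes_of):
            print(t,f.__name__[:3],[(np.round(d["xyz"],3).tolist(),round(d["conf"],2)) for d in f(t,n)[:3]])
o=telemetry.get_obs();print(o)
E
```

```text
top [ 0.423 -0.011  0.928]
board_frame cal []
board_frame cal [([0.726, -0.027, 0.028], 0.93)]
harness_board cal [([0.604, -0.028, 0.018], 0.95)]
harness_board cal [([0.715, -0.024, 0.029], 0.95)]
wedge cal [([0.485, -0.057, -0.005], 0.97)]
wedge cal [([0.486, -0.06, 0.012], 0.7)]
connector cal [([0.676, -0.085, 0.026], 0.52), ([0.461, 0.338, -0.003], 0.2)]
connector cal [([0.673, -0.081, 0.043], 0.5)]
fork_post cal [([0.675, 0.049, 0.027], 0.54)]
fork_post cal []
connector_bin cal [([0.46, 0.337, -0.004], 0.79)]
connector_bin cal [([0.462, 0.348, 0.02], 0.58)]
fork_bin cal [([0.691, -0.37, 0.0], 0.72), ([0.471, -0.338, 0.001], 0.59)]
fork_bin cal [([0.473, -0.348, 0.019], 0.87)]
scene [0.911 0.365 0.775]
board_frame cal [([0.601, -0.025, -0.003], 0.9)]
board_frame cal [([0.745, 0.003, 0.024], 0.63)]
harness_board cal [([0.599, -0.024, 0.012], 0.82)]
harness_board cal [([0.723, 0.003, 0.027], 0.72)]
wedge cal [([0.486, -0.056, 0.003], 0.73)]
wedge cal [([0.496, -0.059, 0.02], 0.77)]
connector cal [([0.673, -0.082, 0.031], 0.63), ([0.435, 0.205, 0.002], 0.37), ([0.471, -0.333, 0.0], 0
[... 449 characters left out ...]
, 0.25)]
{'time_s': 1.5, 'q': array([-1.43228638e+00,  1.80805055e-01,  1.60703600e+00,  2.97947136e-05,
        1.35377383e+00, -2.06274905e-01]), 'dq': array([ 0.00080536, -0.00020334, -0.00064193,  0.00072202,  0.00095855,
       -0.00120098]), 'joint_efforts': array([ 9.56005783e-05, -4.44838893e+01, -3.51672614e+01, -1.37001389e-04,
        8.85543704e-04,  1.17990660e-05]), 'eef_pos': array([ 0.19438643, -0.54115187,  0.23126819]), 'eef_rot': array([-1.06153100e-05,  9.85177740e-01,  1.71536643e-01,  1.49160377e-05]), 'wrist_force': array([ 1.27894767,  0.52084297, -0.11379347]), 'torque': array([-0.04809049, -0.00862222,  0.0010439 ]), 'grasp_force': 0.0, 'opening': 1.000038747808038}
```

View pics/top0.png

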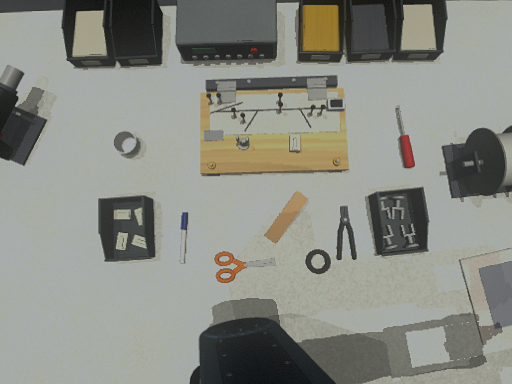

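View pics/scene0.png

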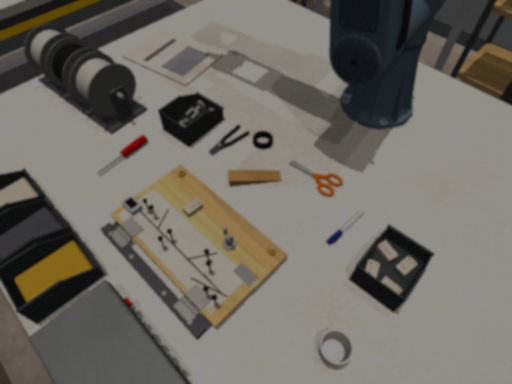

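The top view shows the connector at (295,143) and the fork post at (243,143). The wedge is turned, running from (300,195) to (272,238). The connector bin is on the left at (127,228) and the fork bin on the right at (400,220). I'll zoom in for the angles.

Run:
```python
from h import *
c=shot("top"); s=shot("scene")
a=c["pixels"][125:250,195:355]; b=s["pixels"][155:265,170:300]
a=cv2.resize(a,None,fx=4.6,fy=4.6,interpolation=cv2.INTER_CUBIC); 
cv2.imwrite("pics/topz.png",a[:,:,::-1]);cv2.imwrite("pics/scz.png",cv2.resize(b,None,fx=5,fy=5,interpolation=cv2.INTER_CUBIC)[:,:,::-1])
```

```text
(no output)
```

View pics/topz.png

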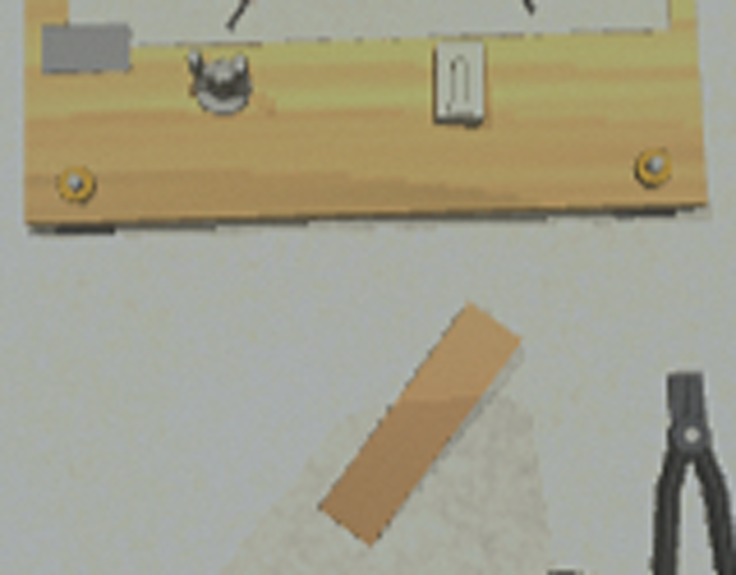

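View pics/scz.png

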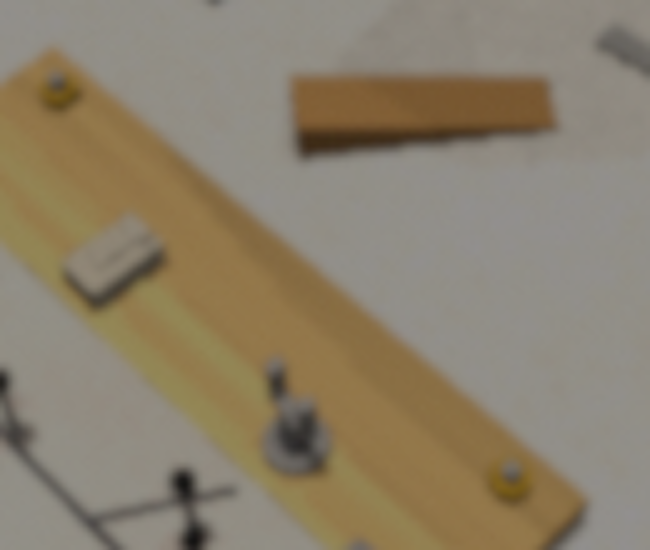

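Run:
```python
from h import *
c=shot("top"); s=shot("scene")
T=lambda u,z:ray(c,((u[0]+.5)/4.6-.5+195,(u[1]+.5)/4.6-.5+125),z)[:2]*1000
S=lambda u,z:ray(s,((u[0]+.5)/5-.5+170,(u[1]+.5)/5-.5+155),z)[:2]*1000
def ang(a,b): d=b-a; return np.degrees(np.arctan2(d[1],d[0]))
p=[T((468,302),.027),T((521,340),.027),T((319,508),.003),T((372,546),.003)]
thick=(p[0]+p[1])/2;thin=(p[2]+p[3])/2
print("wedge thick,thin",thick,thin,"len",np.linalg.norm(thick-thin),"w",np.linalg.norm(p[0]-p[1]),np.linalg.norm(p[2]-p[3]),"yaw",ang(thick,thin))
q=[S((293,77),.027),S((300,135),.027),S((548,77),.003),S((556,130),.003)]
print(" scene",(q[0]+q[1])/2,(q[2]+q[3])/2)
l,r=T((27,222),.0266),T((707,205),.0266);print("board corners",l,r,np.linalg.norm(l-r),(l+r)/2,"x yaw",ang(r,l)-90)
k=[T(u,.0466) for u in((435,42),(485,42),(485,122),(435,122))]
print("conn",np.mean(k,0),"long ang",ang(k[3],k[0]),ang(k[2],k[1]),np.linalg.norm(k[3]-k[0]),np.linalg.norm(k[0]-k[1]))
a,b=T((193,61),.0846),T((241,61),.0846);print("fork tips",a,b,(a+b)/2,np.linalg.norm(a-b),ang(a,b),"foot",T((222,88),.031))
print("fork scene tips",S((275,368),.0846),S((298,408),.0846),"foot",S((296,445),.031))
for t in "scissors side_cutters tape_roll marker_pen connector_bin fork_bin".split(): print(t,[(np.round(d["xyz"],3).tolist(),round(d["conf"],2)) for d in spotter.landmark_of(t,"top")[:2]])
```

```text
wedge thick,thin [540.7649426  -99.90456064] [429.42909132 -17.02398575] len 138.79791595929902 w 35.62646992142534 36.01187342824923 yaw 143.33528538351783
 scene [540.2996472  -94.24568077] [429.65211185 -13.1847484 ]
board corners [599.15780826 159.08572487] [ 604.41954816 -219.12512215] 378.24744640205427 [601.78867821 -30.01969864] x yaw 0.7970581592807093
conn [670.85793454 -82.38116757] long ang -1.1403739648059636 -1.4075856149099455 45.36457152980494 27.528924712863407
fork tips [673.47584296  61.35586086] [673.10014043  35.92950253] [673.2879917  48.6426817] 25.42913388532263 -90.84654683537316 foot [673.51477538  49.61787396]
fork scene tips [673.6336311   41.19100953] [679.8352354   62.65300717] foot [675.39060463  52.49031135]
scissors [([0.369, 0.057, 0.003], 0.91), ([0.604, -0.029, 0.002], 0.29)]
side_cutters [([0.471, -0.209, 0.001], 0.75), ([0.673, 0.051, 0.031], 0.33)]
tape_roll [([0.372, -0.138, -0.003], 0.85)]
marker_pen [([0.437, 0.203, 0.003], 0.74)]
connector_bin [([0.464, 0.335, 0.0], 0.82), ([0.483, -0.059, -0.003], 0.2)]
fork_bin [([0.471, -0.337, -0.001], 0.86)]
```

The wedge's thick end faces the board, at about (540,-98) mm with the thin end at (429,-15), so it has to be turned by about -143°. The connector is at (672,-82) with its long axis along x, and the fork post is at (674,50). I'll go above the connector first.

Emit:
{"fn": "send_rows", "kwargs": {"series": [[[0,0,-21],[478,459,-130],-0.2],[[0,0,-21],[478,459,-130],-0.2],[[0,0,-21],[478,459,-130],-0.2],[[0,0,-21],[478,459,-130],-0.2],[[0,0,-21],[478,459,-130],-0.2],[[0,0,-21],[478,459,-130],-0.2],[[0,0,-21],[478,459,-130],-0.2],[[0,0,-21],[478,459,-130],-0.2],[[0,0,-21],[478,459,-130],-0.2],[[0,0,-21],[478,459,-130],-0.2]]}}

```text
time_s: 3.25
eef_pos: [0.6358, -0.1172, 0.1114]
eef_rot: [0.0, 1.0, -0.011, 0.0]
wrist_force: [0.8, -1.0, 0.6]
opening: 0.6
grasp_force: 0.0
```

Emit:
{"fn": "send_rows", "kwargs": {"series": [[[0,0,0],[36,35,-30],-0.2],[[0,0,0],[36,35,-30],-0.2],[[0,0,0],[36,35,-60],-0.2],[[0,0,0],[36,35,-80],-0.2],[[0,0,0],[36,35,-80],-0.2],[[0,0,0],[36,35,-80],1],[[0,0,0],[36,35,-80],1],[[0,0,0],[36,35,-80],1],[[0,0,0],[36,35,-80],1],[[0,0,0],[36,35,-80],1]]}}

```text
time_s: 4.5
eef_pos: [0.6715, -0.0843, 0.0335]
eef_rot: [0.001, 1.0, -0.011, 0.001]
wrist_force: [-1.0, -1.6, 6.4]
opening: 0.284
grasp_force: 61.1
```

Emit:
{"fn": "send_rows", "kwargs": {"series": [[[0,0,0],[0,0,60],1],[[0,0,0],[0,10,115],1],[[0,0,0],[-208,419,115],1],[[0,0,0],[-208,419,115],1],[[0,0,0],[-208,419,115],1],[[0,0,0],[-208,419,115],1],[[0,0,0],[-208,419,115],1],[[0,0,0],[-208,419,115],1],[[0,0,0],[-208,419,115],1],[[0,0,0],[-208,419,115],1]]}}

```text
time_s: 5.75
eef_pos: [0.4601, 0.3383, 0.1469]
eef_rot: [-0.0, 1.0, -0.009, -0.0]
wrist_force: [0.9, -1.3, -1.0]
opening: 0.286
grasp_force: 60.4
```

Run:
```python
from h import *
o=telemetry.get_obs();print(o["eef_pos"],o["opening"],o["grasp_force"])
c=shot("top");s=shot("scene")
for n in("top","scene"): print([(np.round(d["xyz"],3).tolist(),round(d["conf"],2)) for d in spotter.landmark_of("fork_post",n)[:3]])
cv2.imwrite("pics/fz.png",np.hstack([cv2.resize(x["pixels"][a:a+50,b:b+50],None,fx=8,fy=8,interpolation=cv2.INTER_CUBIC) for x,a,b in((c,118,218),(s,210,205))])[:,:,::-1])
```

```text
[0.46013488 0.33825381 0.14693259] 0.28564119287260176 60.367101430892944
[]
[([0.676, 0.05, 0.028], 0.72)]
```

View pics/fz.png

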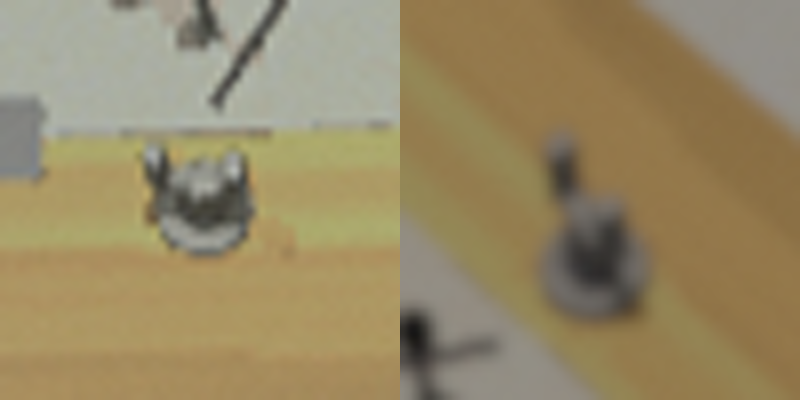

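The fork's prong tips lie along about 82°, seen at (152,155) and (236,165) in the left crop, so I'll add -8° for that grasp. First I release the connector in its bin, then go to the fork post.

Emit:
{"fn": "send_rows", "kwargs": {"series": [[[0,0,0],[0,0,-55],1],[[0,0,0],[0,0,-98],1],[[0,0,0],[0,0,-98],1],[[0,0,0],[0,0,-98],0.1],[[0,0,0],[0,0,-98],0.0],[[0,0,0],[0,0,-98],-0.1],[[0,0,0],[0,0,-40],-0.2],[[0,0,0],[0,0,0],-0.2],[[0,0,0],[0,0,0],-0.2]]}}

```text
time_s: 7.08
eef_pos: [0.4653, 0.3368, 0.1518]
eef_rot: [-0.002, 1.0, -0.011, 0.004]
wrist_force: [-0.4, 1.4, -0.1]
opening: 0.599
grasp_force: 0.0
```

Emit:
{"fn": "send_rows", "kwargs": {"series": [[[0,0,-8],[211,-287,-10],-0.2],[[0,0,-8],[211,-287,-10],-0.2],[[0,0,-8],[211,-287,-10],-0.2],[[0,0,-8],[211,-287,-10],-0.2],[[0,0,-8],[211,-287,-10],-0.2],[[0,0,-8],[211,-287,-10],-0.2],[[0,0,-8],[211,-287,-10],-0.2],[[0,0,-8],[211,-287,-10],-0.2]]}}

```text
time_s: 8.07
eef_pos: [0.6725, 0.0487, 0.1357]
eef_rot: [-0.0, 0.997, -0.081, -0.001]
wrist_force: [0.6, 0.5, 1.0]
opening: 0.6
grasp_force: 0.0
```

Emit:
{"fn": "send_rows", "kwargs": {"series": [[[0,0,0],[0,0,-50],-0.2],[[0,0,0],[0,0,-84],-0.2],[[0,0,0],[0,0,-84],-0.2],[[0,0,0],[0,0,-84],1],[[0,0,0],[0,0,-84],1],[[0,0,0],[0,0,-84],1],[[0,0,0],[0,0,-84],1],[[0,0,0],[0,0,-84],1],[[0,0,0],[0,0,-50],1],[[0,0,0],[0,0,0],1]]}}

```text
time_s: 9.32
eef_pos: [0.6718, 0.0483, 0.1358]
eef_rot: [0.0, 0.997, -0.081, -0.002]
wrist_force: [0.6, -0.0, -0.6]
opening: 0.333
grasp_force: 59.2
```

Run:
```python
from h import *
o=telemetry.get_obs();print(o["eef_pos"],o["opening"],o["grasp_force"])
for n in("top","scene"): 
  c=shot(n)
  for t in("fork_post","connector","harness_board","connector_bin"): print(n,t,[(np.round(d["xyz"],3).tolist(),round(d["conf"],2)) for d in spotter.landmark_of(t,n)[:3]])
x=c["pixels"]; cv2.imwrite("pics/g.png",np.hstack([cv2.resize(x[150:290,160:290],(390,420)),cv2.resize(x[210:320,340:445],(400,420))])[:,:,::-1])
```

```text
[0.6718263  0.04825938 0.13576153] 0.3328917474291553 59.15961015969515
top fork_post []
top connector []
top harness_board [([0.603, -0.028, 0.019], 0.62), ([0.469, -0.335, 0.001], 0.4)]
top connector_bin [([0.463, 0.337, -0.002], 0.82), ([0.601, -0.027, 0.002], 0.6)]
scene fork_post [([0.672, 0.049, 0.106], 0.67)]
scene connector [([0.466, 0.334, 0.027], 0.49)]
scene harness_board [([0.6, -0.025, 0.016], 0.91), ([0.671, 0.048, 0.11], 0.44)]
scene connector_bin [([0.46, 0.34, 0.002], 0.96), ([0.469, -0.332, -0.0], 0.24)]
```

View pics/g.png

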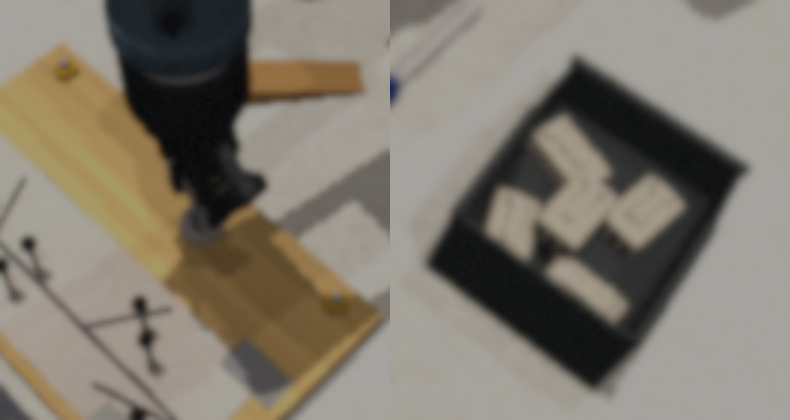

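The fork post is held, with its foot at (200,230) in the left crop, and five connectors lie in the connector bin. Next I take the fork post to its bin.

Emit:
{"fn": "send_rows", "kwargs": {"series": [[[0,0,0],[-15,-30,20],1],[[0,0,8],[-202,-385,20],1],[[0,0,8],[-202,-385,20],1],[[0,0,8],[-202,-385,20],1],[[0,0,8],[-202,-385,20],1],[[0,0,8],[-202,-385,20],1],[[0,0,8],[-202,-385,20],1],[[0,0,8],[-202,-385,20],1],[[0,0,8],[-202,-385,20],1],[[0,0,8],[-202,-385,20],1]]}}

```text
time_s: 11.08
eef_pos: [0.4714, -0.3358, 0.1561]
eef_rot: [-0.001, 1.0, -0.011, -0.0]
wrist_force: [0.1, 0.1, -0.3]
opening: 0.334
grasp_force: 59.3
```

Emit:
{"fn": "send_rows", "kwargs": {"series": [[[0,0,0],[0,0,-50],1],[[0,0,0],[0,0,-88],1],[[0,0,0],[0,0,-88],1],[[0,0,0],[0,0,-88],0.1],[[0,0,0],[0,0,-88],-0.1],[[0,0,0],[0,0,-88],-0.2],[[0,0,0],[0,0,-40],-0.2],[[0,0,0],[0,0,10],-0.2],[[0,0,0],[0,0,20],-0.2]]}}

```text
time_s: 12.2
eef_pos: [0.4733, -0.3388, 0.1819]
eef_rot: [0.003, 1.0, -0.011, 0.003]
wrist_force: [0.0, -0.0, -0.0]
opening: 0.603
grasp_force: 0.0
```

Emit:
{"fn": "send_rows", "kwargs": {"series": [[[0,0,70],[53,250,-60],-0.4],[[0,0,70],[53,250,-60],-0.4],[[0,0,70],[53,250,-60],-0.4],[[0,0,70],[53,250,-60],-0.4],[[0,0,70],[53,250,-60],-0.4],[[0,0,70],[53,250,-60],-0.4],[[0,0,70],[53,250,-60],-0.4],[[0,0,70],[53,250,-60],-0.4]]}}

```text
time_s: 13.2
eef_pos: [0.5241, -0.0865, 0.1163]
eef_rot: [-0.0, 0.826, 0.564, -0.0]
wrist_force: [1.1, -0.3, 0.4]
opening: 0.699
grasp_force: 0.0
```

Emit:
{"fn": "send_rows", "kwargs": {"series": [[[0,0,74.5],[0,0,0],-0.4],[[0,0,74.5],[0,0,0],-0.4],[[0,0,74.5],[0,0,0],-0.4],[[0,0,74.5],[0,0,0],-0.4],[[0,0,74.5],[0,0,0],-0.4],[[0,0,74.5],[0,0,0],-0.4],[[0,0,74.5],[0,0,0],-0.4],[[0,0,74.5],[0,0,0],-0.4]]}}

```text
time_s: 14.2
eef_pos: [0.5242, -0.0868, 0.1165]
eef_rot: [-0.0, 0.317, 0.948, 0.0]
wrist_force: [-0.4, -0.9, -0.2]
opening: 0.697
grasp_force: 0.0
```

Run:
```python
from h import *
o=telemetry.get_obs();print(o["time_s"],o["eef_pos"],o["eef_rot"],o["q"])
q=o["eef_rot"];m=R.from_quat([q[1],q[2],q[3],q[0]]).as_matrix();print("yang",np.degrees(np.arctan2(m[1,1],m[0,1])))
for n in("top","scene"): 
  c=shot(n)
  for t in("fork_post","wedge"): print(n,t,[(np.round(d["xyz"],3).tolist(),round(d["conf"],2)) for d in spotter.landmark_of(t,n)[:3]])
  if n=="top": a=c["pixels"][180:270,360:440]
x=c["pixels"][80:160,150:235]; cv2.imwrite("pics/k.png",np.hstack([cv2.resize(a,(380,420)),cv2.resize(x,(400,420))])[:,:,::-1])
```

```text
14.2 [ 0.52422689 -0.08679842  0.11654235] [-5.55611972e-05  3.16953702e-01  9.48441009e-01  1.64537714e-05] [-3.87652171e-01  2.19797567e-01  1.81239755e+00  2.85933189e-05
  1.10951057e+00 -1.31342951e+00]
yang 53.042405211096664
top fork_post [([0.604, -0.028, 0.018], 0.73), ([0.461, -0.333, 0.023], 0.46)]
top wedge [([0.483, -0.058, -0.006], 0.56)]
scene fork_post [([0.462, -0.333, 0.017], 0.45)]
scene wedge []
```

View pics/k.png

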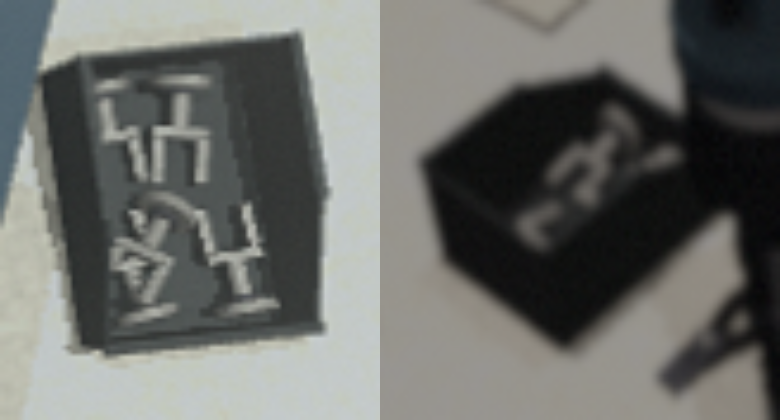

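The fork post has fallen over inside its bin, where five forks now lie. Now I grip the wedge.

Emit:
{"fn": "send_rows", "kwargs": {"series": [[[0,0,0],[1,0,-60],-0.4],[[0,0,0],[1,0,-100],-0.4],[[0,0,0],[1,0,-110],-0.4],[[0,0,0],[1,0,-110],-0.4],[[0,0,0],[1,0,-110],1],[[0,0,0],[1,0,-110],1],[[0,0,0],[1,0,-110],1],[[0,0,0],[1,0,-110],1],[[0,0,0],[1,0,-110],1]]}}

```text
time_s: 15.62
eef_pos: [0.5273, -0.0874, 0.0089]
eef_rot: [0.002, 0.315, 0.949, -0.0]
wrist_force: [-0.7, -0.8, 7.0]
opening: 0.407
grasp_force: 60.5
```

Emit:
{"fn": "send_rows", "kwargs": {"series": [[[0,0,0],[0,0,45],1],[[0,0,-70],[-60,58,45],1],[[0,0,-70],[-60,58,45],1],[[0,0,-70],[-60,58,45],1],[[0,0,-70],[-60,58,45],1],[[0,0,-70],[-60,58,45],1],[[0,0,-70],[-60,58,45],1],[[0,0,-70],[-60,58,45],1],[[0,0,-70],[-60,58,45],1]]}}

```text
time_s: 16.75
eef_pos: [0.4659, -0.0288, 0.0524]
eef_rot: [0.001, 0.802, 0.597, 0.0]
wrist_force: [-0.8, 0.1, 0.3]
opening: 0.402
grasp_force: 60.3
```

Emit:
{"fn": "send_rows", "kwargs": {"series": [[[0,0,-72],[0,0,0],1],[[0,0,-72],[0,0,0],1],[[0,0,-72],[0,0,0],1],[[0,0,-72],[0,0,0],1],[[0,0,-72],[0,0,0],1],[[0,0,-72],[0,0,0],1],[[0,0,-72],[0,0,0],1],[[0,0,-72],[0,0,0],1],[[0,0,-72],[0,0,-20],1],[[0,0,-72],[0,0,-38],1]]}}

```text
time_s: 18.0
eef_pos: [0.4658, -0.0288, 0.0136]
eef_rot: [0.0, 1.0, 0.013, 0.001]
wrist_force: [-0.2, 0.1, -0.7]
opening: 0.401
grasp_force: 60.2
```

Run:
```python
from h import *
o=telemetry.get_obs();print(o["time_s"],o["eef_pos"],o["opening"],o["wrist_force"])
q=o["eef_rot"];m=R.from_quat([q[1],q[2],q[3],q[0]]).as_matrix();print("yang",np.degrees(np.arctan2(m[1,1],m[0,1])))
for n in("top","scene"): 
  c=shot(n)
  for t in("wedge","harness_board"): print(n,t,[(np.round(d["xyz"],3).tolist(),round(d["conf"],2)) for d in spotter.landmark_of(t,n)[:3]])
  if n=="top": a=c["pixels"][140:260,220:320]
x=c["pixels"][130:250,190:320]; cv2.imwrite("pics/w.png",np.hstack([cv2.resize(a,(350,420)),cv2.resize(x,(450,420))])[:,:,::-1])
```

```text
18.0 [ 0.46577337 -0.02882518  0.01361481] 0.40090704472041283 [-0.24748099  0.12040964 -0.66323777]
yang -88.47457796157173
top wedge []
top harness_board [([0.608, -0.027, 0.016], 0.76)]
scene wedge [([0.52, -0.025, 0.012], 0.86)]
scene harness_board [([0.6, -0.031, 0.016], 0.87)]
```

View pics/w.png

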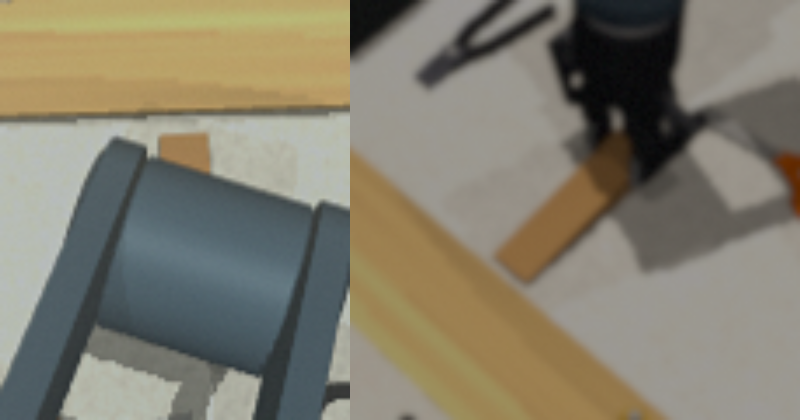

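The wedge hangs just over the bench, square to the board with its thin end ahead, at (185,135) in the left crop. I lower it onto the bench.

Emit:
{"fn": "send_rows", "kwargs": {"series": [[[0,0,0],[0,0,-4],1],[[0,0,-0.7],[0,0,-6],1],[[0,0,-0.7],[0,0,-6],1]]}}

```text
time_s: 18.68
eef_pos: [0.4662, -0.0289, 0.0088]
eef_rot: [0.0, 1.0, 0.005, 0.001]
wrist_force: [-2.8, 1.1, 10.9]
opening: 0.405
grasp_force: 61.5
```

Emit:
{"fn": "send_rows", "kwargs": {"series": [[[0,0,0],[10,0,1],1],[[0,0,0],[25,0,1],1],[[0,0,0],[40,0,1],1],[[0,0,0],[55,0,1],1],[[0,0,0],[65,0,1],1],[[0,0,0],[65,0,1],1]]}}

```text
time_s: 19.42
eef_pos: [0.5322, -0.029, 0.0089]
eef_rot: [0.0, 1.0, 0.005, 0.001]
wrist_force: [1.4, 0.1, 3.3]
opening: 0.409
grasp_force: 60.6
```

Run:
```python
from h import *
o=telemetry.get_obs();print(o["time_s"],o["eef_pos"],o["opening"],o["wrist_force"])
c=shot("scene")
for t in("wedge","harness_board","board_frame"): print(t,[(np.round(d["xyz"],4).tolist(),round(d["conf"],2)) for d in spotter.landmark_of(t,"scene")[:3]])
```

```text
19.425 [ 0.53223764 -0.02896904  0.00894443] 0.40947839521283075 [1.42634785 0.06597934 3.31171389]
wedge [([0.5859, -0.0291, 0.005], 0.58), ([0.3769, -0.1386, 0.0007], 0.43)]
harness_board [([0.6014, -0.0269, 0.0146], 0.8)]
board_frame [([0.6055, -0.0263, -0.0067], 0.83)]
```

Emit:
{"fn": "send_rows", "kwargs": {"series": [[[0,0,0],[3,0,0],1],[[0,0,0],[6,0,0],1],[[0,0,0],[6,0,0],1]]}}

```text
time_s: 20.0
eef_pos: [0.5353, -0.0287, 0.0089]
eef_rot: [-0.0, 1.0, 0.005, -0.001]
wrist_force: [-4.6, -0.1, 9.8]
opening: 0.404
grasp_force: 61.3
```

Emit:
{"fn": "send_rows", "kwargs": {"series": [[[0,0,0],[3,0,0],1],[[0,0,0],[6,0,0],1],[[0,0,0],[6,0,0],1]]}}

```text
time_s: 20.38
eef_pos: [0.5413, -0.0286, 0.0089]
eef_rot: [-0.0, 1.0, 0.005, -0.001]
wrist_force: [-3.7, -0.3, 9.8]
opening: 0.402
grasp_force: 61.3
```

```bash
cat > lift.py <<'E'
from h import *
o=telemetry.get_obs();print(o["time_s"],np.round(o["eef_pos"],4),np.round(o["wrist_force"],1))
ref=cv2.imread("pics/scene0.png"); c=camera("scene"); g=c["pixels"][:,:,::-1]
G=lambda i:cv2.Laplacian(cv2.GaussianBlur(cv2.cvtColor(np.ascontiguousarray(i),cv2.COLOR_BGR2GRAY),(0,0),1).astype(np.float32),cv2.CV_32F)
A,B=G(ref),G(g)
for n,(u,v) in dict(footR=(182,173),footL=(272,252),hinge=(120,232),bin=(180,215)).items():
    w=11; a=A[v-w:v+w,u-w:u+w];b=B[v-w:v+w,u-w:u+w]
    (dx,dy),r=cv2.phaseCorrelate(a,b,cv2.createHanningWindow((2*w,2*w),cv2.CV_32F))
    P=ray(c,(u,v),.028); d=(proj(c,[P+[0,0,.001]])-proj(c,[P]))[0]
    print(n,"px",round(dx,2),round(dy,2),"per mm",d.round(2),"lift mm",round(np.dot([dx,dy],d)/d.dot(d),1),round(r,2))
for t in("wedge","harness_board"): print(t,[(np.round(d["xyz"],4).tolist(),round(d["conf"],2)) for d in spotter.landmark_of(t,"scene")[:2]])
E
python3 lift.py
```

```text
20.375 [ 0.5413 -0.0286  0.0089] [-3.7 -0.3  9.8]
footR px 0.03 0.01 per mm [-0.06 -0.24] lift mm -0.1 1.07
footL px -0.41 -0.11 per mm [ 0.02 -0.2 ] lift mm 0.4 0.95
hinge px -0.08 -0.09 per mm [-0.12 -0.21] lift mm 0.5 1.19
bin px 60.44 8.25 per mm [-0.07 -0.22] lift mm -109.5 -0.0
wedge [([0.5927, -0.0283, 0.0046], 0.71)]
harness_board [([0.5969, -0.0241, 0.0127], 0.9)]
```

Emit:
{"fn": "send_rows", "kwargs": {"series": [[[0,0,0],[2,0,0],1],[[0,0,0],[4,0,0],1],[[0,0,0],[4,0,0],1]]}}

```text
time_s: 20.9
eef_pos: [0.5449, -0.0286, 0.0089]
eef_rot: [-0.0, 1.0, 0.005, -0.002]
wrist_force: [-4.7, -0.9, 10.8]
opening: 0.405
grasp_force: 61.4
```

Emit:
{"fn": "send_rows", "kwargs": {"series": [[[0,0,0],[2,0,0],1],[[0,0,0],[4,0,0],1],[[0,0,0],[4,0,0],1]]}}

```text
time_s: 21.28
eef_pos: [0.5456, -0.0285, 0.0088]
eef_rot: [-0.0, 1.0, 0.005, -0.005]
wrist_force: [-19.8, -1.0, 24.9]
opening: 0.397
grasp_force: 62.9
```

Emit:
{"fn": "send_rows", "kwargs": {"series": [[[0,0,0],[2,0,0],1],[[0,0,0],[4,0,0],1],[[0,0,0],[4,0,0],1]]}}

```text
time_s: 21.65
eef_pos: [0.5488, -0.0283, 0.0088]
eef_rot: [-0.0, 1.0, 0.005, -0.006]
wrist_force: [-21.1, -0.8, 26.9]
opening: 0.407
grasp_force: 63.2
```

```bash
python3 lift.py
```

```text
21.65 [ 0.5488 -0.0283  0.0088] [-21.1  -0.8  26.9]
footR px -0.28 -0.29 per mm [-0.06 -0.24] lift mm 1.4 0.98
footL px -0.19 -0.09 per mm [ 0.02 -0.2 ] lift mm 0.4 0.9
hinge px 0.05 0.11 per mm [-0.12 -0.21] lift mm -0.5 1.05
bin px -2.14 -1.07 per mm [-0.07 -0.22] lift mm 7.1 0.17
wedge [([0.6015, -0.0277, 0.0047], 0.72)]
harness_board [([0.6014, -0.0289, 0.0125], 0.73)]
```

Emit:
{"fn": "send_rows", "kwargs": {"series": [[[0,0,0],[2,0,1],1],[[0,0,0],[4,0,1],1],[[0,0,0],[6,0,1],1],[[0,0,0],[6,0,1],1]]}}

```text
time_s: 22.3
eef_pos: [0.5554, -0.028, 0.0089]
eef_rot: [-0.001, 1.0, 0.005, -0.005]
wrist_force: [-14.5, 0.4, 15.8]
opening: 0.405
grasp_force: 61.9
```

Emit:
{"fn": "send_rows", "kwargs": {"series": [[[0,0,0],[2,0,0],1],[[0,0,0],[4,0,0],1],[[0,0,0],[6,0,0],1],[[0,0,0],[6,0,0],1]]}}

```text
time_s: 22.8
eef_pos: [0.5614, -0.028, 0.0089]
eef_rot: [-0.001, 1.0, 0.005, -0.005]
wrist_force: [-14.5, -0.2, 15.7]
opening: 0.403
grasp_force: 61.9
```

```bash
python3 lift.py
```

```text
22.8 [ 0.5614 -0.028   0.0089] [-14.5  -0.2  15.7]
footR px -0.84 -0.58 per mm [-0.06 -0.24] lift mm 3.1 0.72
footL px 0.1 0.08 per mm [ 0.02 -0.2 ] lift mm -0.4 0.87
hinge px 0.19 -0.14 per mm [-0.12 -0.21] lift mm 0.1 1.13
bin px -6.2 -1.49 per mm [-0.07 -0.22] lift mm 13.9 0.68
wedge [([0.6118, -0.0287, 0.0076], 0.65)]
harness_board [([0.5995, -0.028, 0.017], 0.72)]
```

Emit:
{"fn": "send_rows", "kwargs": {"series": [[[0,0,0],[2,0,0],1],[[0,0,0],[5,0,0],1],[[0,0,0],[5,0,0],1],[[0,0,0],[5,0,0],1]]}}

```text
time_s: 23.45
eef_pos: [0.5666, -0.028, 0.0089]
eef_rot: [-0.001, 1.0, 0.005, -0.005]
wrist_force: [-14.1, -0.3, 14.2]
opening: 0.403
grasp_force: 61.9
```

```bash
python3 lift.py
python3 - <<'E'
from h import *
o=telemetry.get_obs();q=o["eef_rot"];m=R.from_quat([q[1],q[2],q[3],q[0]]).as_matrix();print(m.round(4).tolist(),o["opening"],o["grasp_force"])
ref=cv2.imread("pics/scene0.png")[:,:,::-1]
s=camera("scene")["pixels"]
cv2.imwrite("pics/fin.png",np.hstack([cv2.resize(i[130:280,160:300],(390,418),interpolation=cv2.INTER_CUBIC) for i in(ref,s)])[:,:,::-1])
E
```

```text
23.45 [ 0.5666 -0.028   0.0089] [-14.1  -0.3  14.2]
footR px -0.19 -0.74 per mm [-0.06 -0.24] lift mm 3.1 0.85
footL px -0.19 -0.2 per mm [ 0.02 -0.2 ] lift mm 0.9 0.84
hinge px -0.23 -0.1 per mm [-0.12 -0.21] lift mm 0.8 1.08
bin px 2.85 -0.2 per mm [-0.07 -0.22] lift mm -2.7 0.33
wedge [([0.6203, -0.0289, 0.0055], 0.62)]
harness_board [([0.5994, -0.0264, 0.0171], 0.89)]
[[0.9999, 0.0104, -0.01], [0.0105, -0.9999, 0.0012], [-0.01, -0.0013, -0.9999]] 0.40478452070883003 61.86296224594116
```

View pics/fin.png

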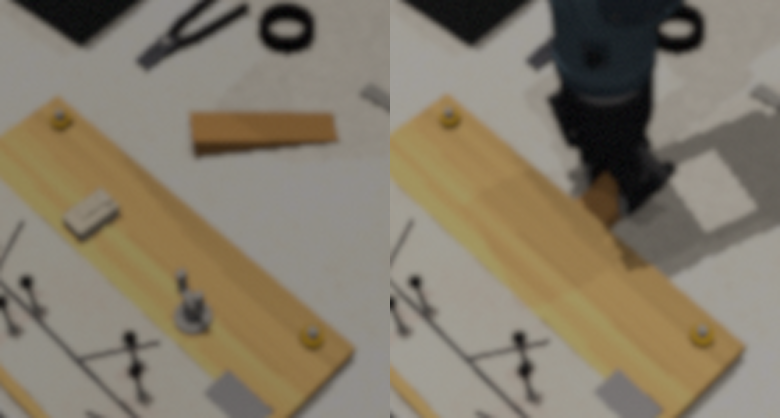

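The edge sits about 3.7 mm higher by travel past contact, and the picture and the networks agree. The wedge is square and gripped, and the hand is clear of the board.

```bash
python3 -c "
from bench import ctrl; print(ctrl.hand_in())"
```

```text
the job is handed in; nothing more can be done
None
```

The job is handed in (no verdict was returned): the connector and fork post are in their own bins, and the wedge is gripped square under the board's front edge, which is lifted about 3.7 mm (worked out from the wedge's travel past contact; the camera check was noisy).

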